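# Set the laminator's thickness dial to the fifth click and start it

### The arm

A 6-joint arm with a two-finger parallel gripper is mounted at the origin on the work surface. World frame = base frame: x ahead of the robot, y to its left, z up, the work surface at z = 0. Lengths are in m, angles in rad, forces in N, time in s.
With the tool pointing down it reaches from about 0.425 to 0.95 m from the base axis. Payload 3.5 kg.
Tool frame: the origin (TCP) lies on the centre line of the jaws, within the pads' length; the fingertips stand 14 mm ahead of it and the grasp point (between the pads) lies 5 mm behind it (ctrl.finger_overhang is the distance from the TCP to the fingertips, in m); z points along the fingers, y is the line along which they close (so a half turn about z gives the same grasp; the last joint's range is limited). The gripper opens to 85 mm and grips with 20 to 120 N. Pads are 22 mm wide; open, the fingers measure 114 mm over their backs; the gripper's body (76 mm by 85 mm) begins 54 mm behind the grasp point. The pads swing forward as they close: fully open they stand 13 mm farther back than shut.
Start: joints at [1.103, 0.286, 1.577, -0, 1.279, -0.15], TCP at [0.211, 0.641, 0.245] pointing down, gripper open.
Joint ranges: [-2.77, 2.77], [-0.9, 2.22], [0.21, 2.48], [-1.53, 4.67], [0.24, 2.81], [-2.84, 2.84]. Speed limits (rad/s): [2.79, 2.79, 3.14, 3.14, 3.14, 3.14].

### API

Orientations are given as a unit quaternion [x, y, z, w].
In Python, from plant import ctrl gives the robot as it stands.
- The arm moves only by the tool send_rows, never from a script. Its argument "moves" is text: rows parted by semicolons, each of 7 numbers parted by spaces: the turn, a rotation vector about the tool's x, y, z in units of 360 degrees (1.0 is 360 degrees), then the shift along the tool's x, y, z in units of 20 cm (1.0 is 20 cm), then the gripper's target within -1 to 1 (fully open at 1, half-way at 0, shut at -1). A call has 1 to 12 rows; each row is the pose to reach, as a shift and turn from the pose commanded when the call began, along the tool's axes at that moment, turning the shorter way round; what a row does not reach only later rows make up. A row lasts 1/8 s, in which the tool goes at most 62.5 mm and 10.7 degrees, less where a joint would pass 70% of its speed; a pose out of reach is approached as far as the arm can. A call with a number of a shift or a turn outside -1 to 1 is refused whole. A call with a gripper value outside its range is refused whole. The fingers move at their own pace and stop on an object; "newtons" is the grip in N (left out, the last holds). Time passes only in rows, so rows that repeat a pose let the fingers close. It gives the time, the measured TCP pose, the force, the opening and the grip force at its end, in the units of the state.
- ctrl.get_state(): the state, without advancing time (a new reading comes with each control period).
- ctrl.read_camera(name): name is "scene" or "top"; returns a dict with "image" (420x560x3 uint8, red, green, blue), "fovy" (degrees; the focal length in pixels is half the picture's height over the tangent of half this angle, whatever the lens; pixels are square), "cx", "cy" (the principal point, pixels), "extrinsics" (4x4, takes a point from camera to world coordinates). Camera axes: x right, y up, looking along -z (the intrinsics and any distortion apply to the point x, -y, -z); pixel columns grow to the right and rows downward; lengths in m; the calibration is good to about 2 mm. A picture is of the moment at which its call begins. There is no depth.
- ctrl.sign_off(): hands the job in; it is judged then, once.
The state is a dict: "time": time; "qpos": joint angles; "dq": joint speeds; "joint_efforts": joint torques, N m; "eef_pos": TCP position; "tcp_rot": TCP orientation; "contact_force": force on the tool from outside, world axes, zero at the start; "wrist_torque": the same for the moment, N m; "opening": opening from 0.0 (shut) to 1.0 (fully open); "finger_force": force on a finger pad.
Only numpy, scipy, OpenCV 4.12 (cv2) and the standard library are available. Lean on these libraries where they do the work, as an engineer would, in place of code of your own. Each camera call takes 0.05 s, during which the arm holds its last target. There are 200 camera calls.

### The job

Set the laminator for thick card: with a fingertip, push the orange wing of its dial round clockwise (seen from above) until it rests in the fifth click, at the fifth round dot counted from the long white bar (the bar is zero). Only then press the green start button right down, and let it spring back. Push the wing from one side without pinching it, and leave all the loose things on and around the laminator where they are.

Things in the scene. Friction and masses are not known exactly. Their poses are not given: they have to be found in the camera images.
- laminator: White desktop laminator, fixed to the table, 150 mm deep (x) by 374 mm wide (y), flat deck 75 mm above the table. Origin: centre of its underside; x points to its back, y to its left end, z up. Dial at (0, 105) mm, start button at (0, -125) mm in its own x, y. A card sticks 55 mm out of the front slot (look only).
- dial (a joint): Dial angle in rad, growing clockwise seen from above: 0 with the wing at the long white bar, click k at 0.5236 k (30 degrees apart), stops at 0 and at click 7 (3.665). It starts at a click from 0 to 3, rarely balanced between two. A sprung detent holds it in a click with some 0.1 N m (3 N at the wing's end), lets go half-way between clicks (0.26 rad), and the dial then jumps on to the next by itself.
- dial_axis (a point): Point on the dial's vertical axis, on top of its black skirt (a disc 84 mm across), 88 mm above the table, 13 mm above the deck. Flat white marks on the deck, 54 mm from the axis: a long bar for 0, then round dots for clicks 1 to 7, going clockwise. The bar lies 105 degrees counterclockwise of the laminator's x.
- wing_tip (a point): Outer end of the orange wing at its middle plane, at the height of the skirt's top, 44 mm from the axis. The wing is an upright radial fin, 14 mm thick, reaching from 4 mm behind the axis out to 44 mm on the pointing side only, and standing 28 mm (its 6 mm thick middle rib 31 mm) above the skirt.
- wing_push_face: The flat of the wing on its counterclockwise side, the one to push so that the dial turns clockwise. Upright plate 48 by 4 by 28 mm (radial, thick, high); origin at the middle of its lower edge, 20 mm from the axis, 5 mm off the wing's middle plane, on top of the skirt; x points outward along the wing.
- wing_far_face: The same on the wing's clockwise side. More than 1.5 N of finger force on both flats at once counts as pinching.
- start (a joint): Travel of the green start button, in m: 0 up, 0.006 fully down; it counts as pressed beyond 0.0045. A spring of about 1.5 N at first and 5 N at the bottom returns it.
- start_top (a point): Centre of the top of the green start button (32 mm across, in a grey collar 48 mm across), 22 mm above the deck and 97 mm above the table when up; its collar's top is 12 mm above the deck. It goes straight down.
- tape_roll: Loose yellow ring of tape, 50 mm across, 18 mm high, lying on the laminator's deck between dial and button. Origin: centre of its underside.
- glue_stick: Loose red and white glue stick, 31 mm across, 98 mm high, standing on the table beside one end of the laminator. Origin: centre of its underside.
- paint_jar: Loose jar with a blue cap, 56 mm across, 75 mm high, standing on the table beside the other end of the laminator. Origin: centre of its underside.
- ink_pad: Loose black and red ink pad, 66 by 96 by 20 mm, lying behind the laminator. Origin: centre of its underside.
- scissor_tin: Loose blue tin, 90 mm across, 75 mm high, with scissors standing in it up to 125 mm, on the table to the left. Origin: centre of its underside.
- scissors: Loose red-handled scissors, 180 mm long, lying flat on the table to the right. Origin: at the pivot, on the underside; blades to its +x.

How it is judged:
By the outcome, as a careful person would: the job done as asked, in the order asked, and still so for the second after the job is handed in, with the robot touching nothing.
It also fails if it takes over 53 s, if anything falls off the work surface, if the arm or the gripper's body presses on something with over 40 N, if the wrist force passes 120 N, or if a joint passes its speed limit or range.

## Working session

There is one attempt and no reset: what is moved stays moved. The work goes in short steps, Python scripts to look and compute and a tool call to move; the robot and the scene stay as the last step left them, time stands still between calls to the robot, and variables do not carry over. Pictures are saved under pics/ and viewed, at most 10 in all, crops included, and the job is handed in when it is done.

Besides the shell and the picture viewer there is one more tool, called after ">>>" as name(argument=value, ...) on one line, values as JSON. send_rows: Moves the arm, as the interface text tells. Its arguments: {"type":"object","properties":{"moves":{"type":"string"},"newtons":{"type":"number"}},"required":["moves"]}

```bash
mkdir -p pics
cat > h.py <<'E'
import numpy as np, cv2
from plant import ctrl
def snap(n,f=None):
    c=ctrl.read_camera(n)
    if f: cv2.imwrite(f,cv2.cvtColor(c["image"],cv2.COLOR_RGB2BGR))
    return c
def ray(c,u,v):
    f=c["image"].shape[0]/2/np.tan(np.radians(c["fovy"])/2)
    d=np.array([(u-c["cx"])/f,-(v-c["cy"])/f,-1]);E=np.array(c["extrinsics"])
    return E[:3,3],E[:3,:3]@d
def onz(c,u,v,z):
    o,d=ray(c,u,v); return o+d*(z-o[2])/d[2]
def proj(c,p):
    f=c["image"].shape[0]/2/np.tan(np.radians(c["fovy"])/2)
    E=np.array(c["extrinsics"]);q=E[:3,:3].T@(np.array(p)-E[:3,3])
    return c["cx"]+f*q[0]/-q[2], c["cy"]-f*q[1]/-q[2]
E
python3 - <<'E'
from h import *
for n in("top","scene"):
    c=snap(n,f"pics/{n}0.png"); print(n,c["fovy"],c["cx"],c["cy"],c.keys(),np.round(c["extrinsics"],3).tolist())
s=ctrl.get_state(); print(s["time"],s["tcp_rot"],s["eef_pos"],s["opening"])
E
```

```text
top 53.3723215477532 282.84021447747034 208.00798075204182 dict_keys(['image', 'fovy', 'cx', 'cy', 'extrinsics']) [[-0.017, 0.997, -0.081, 0.53], [-1.0, -0.016, 0.012, -0.014], [0.011, 0.082, 0.997, 1.33], [0.0, 0.0, 0.0, 1.0]]
scene 45.0983081101952 280.3598401671701 213.19784371074422 dict_keys(['image', 'fovy', 'cx', 'cy', 'extrinsics']) [[-0.825, -0.43, 0.367, 1.172], [0.565, -0.606, 0.56, 0.853], [-0.019, 0.669, 0.743, 1.25], [0.0, 0.0, 0.0, 1.0]]
0.1 [ 1.58216156e-01  9.87403934e-01 -1.00885416e-03 -3.18493350e-04] [0.21062715 0.64071428 0.24408209] 0.9999276537968608
```

```bash
ls; ls pics
```

```text
h.py
pics
scene0.png
top0.png
```

View pics/top0.png

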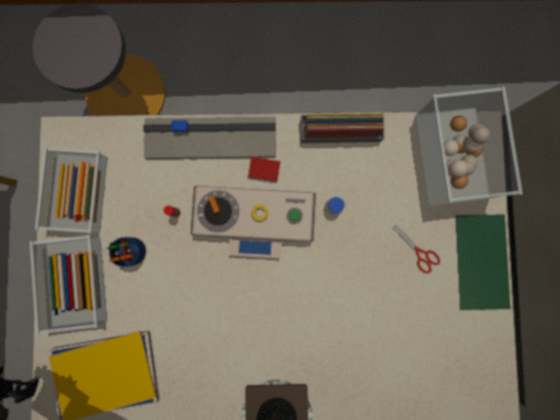

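View pics/scene0.png

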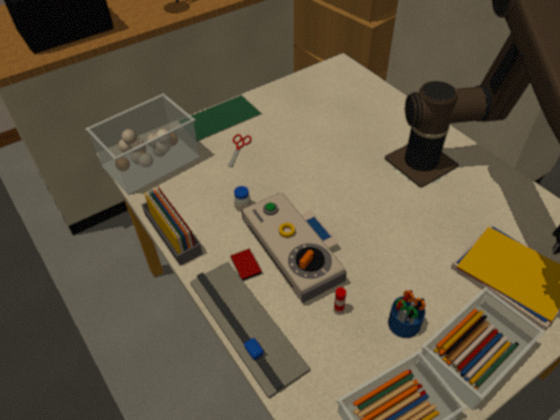

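The top view shows the dial at about (217,209) with its wing pointing up-left, the tape at (260,213), the button at (294,215), the glue stick at (172,211) and the jar at (336,206). The scene view shows the dial at (309,261) and the button at (271,208).

```bash
cat > m.py <<'E'
from h import *
def blobs(c,roi,lo,hi):
    u0,v0,u1,v1=roi; h=cv2.cvtColor(c["image"],cv2.COLOR_RGB2HSV)[v0:v1,u0:u1]
    m=cv2.inRange(h,np.array(lo),np.array(hi)); n,l,s,ce=cv2.connectedComponentsWithStats(m)
    i=1+np.argmax(s[1:,4]); return ce[i]+[u0,v0],s[i],np.argwhere(l==i)[:,::-1]+[u0,v0]
E
python3 - <<'E'
from m import *
T=snap("top");S=snap("scene")
for c,rb,rd,n in((T,(280,200,310,230),(195,185,240,235),"top"),(S,(255,195,285,220),(285,238,335,282),"scene")):
    b,s,_=blobs(c,rb,(45,90,30),(85,255,255)); print(n,"button",b,s,onz(c,*b,.096))
    b,s,p=blobs(c,rd,(3,150,90),(22,255,255)); print("wing",b,s,onz(c,*b,.119))
    vx,vy=cv2.fitLine(p.astype(np.float32),cv2.DIST_L2,0,.01,.01).ravel()[:2]
    b,s,p=blobs(c,rd,(0,0,0),(180,255,60)); print("dark",s)
    (x,y),(a,bb),t=cv2.fitEllipse(cv2.convexHull(p.astype(np.int32)));print("skirt",x,y,a,bb,onz(c,x,y,.088), "wingline",vx,vy)
def crop(c,u,v,k=8,w=40):
    return cv2.resize(c["image"][v-w//1:v+w,u-w:u+w],None,fx=5,fy=5,interpolation=cv2.INTER_CUBIC)
im=np.hstack([crop(T,217,209),crop(S,309,261)]); cv2.imwrite("pics/crop.png",np.clip(im[...,::-1].astype(float)*1.6,0,255).astype(np.uint8))
E
```

```text
top button [294.49333333 214.93333333] [10 10 10 10 75] [ 0.60954376 -0.06322106  0.096     ]
wing [213.50515464 203.97938144] [14 11 10 17 97] [0.64366871 0.1723905  0.119     ]
dark [  9  13  28  27 484]
skirt 217.4842529296875 210.99124145507812 27.23974609375 27.348121643066406 [0.62544844 0.16541559 0.088     ] wingline 0.36808652 0.92979157
scene button [269.78461538 206.46153846] [10  8 10  8 65] [ 0.61288099 -0.05939478  0.096     ]
wing [305.46341463 257.91056911] [ 15  12  13  18 123] [0.6511169  0.17913038 0.119     ]
dark [ 10   9  30  26 437]
skirt 309.6991271972656 259.0538330078125 25.61350440979004 30.04445457458496 [0.62937302 0.17090499 0.088     ] wingline 0.5550371 -0.8318256
```

View pics/crop.png

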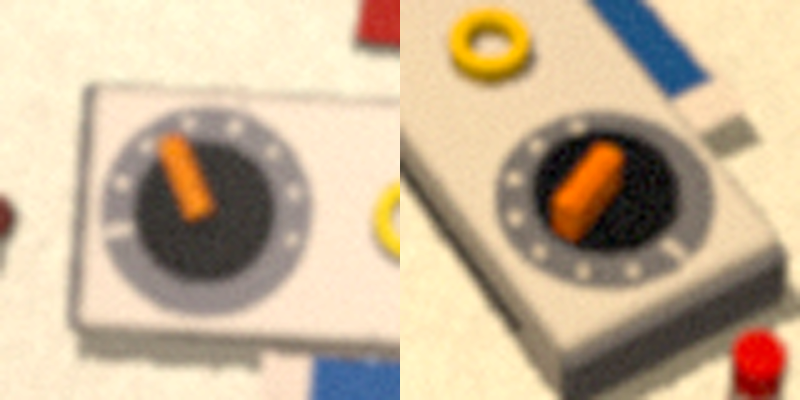

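The crop shows the bar at (117,229) and dots going clockwise, with dot 2 at (147,145) and dot 3 at (188,122). The wing points between dots 2 and 3, so it is probably balanced at about click 2.5. The dial is near (.627,.168) and the button near (.611,-.061). They are 230 mm apart, as they should be. I'll travel there with the gripper shut.

>>> send_rows(moves="0 0 0 -0.25 -0.125 0 -1;0 0 0 -0.5 -0.25 0 -1;0 0 0 -0.75 -0.375 0 -1;0 0 0 -1 -0.5 0 -1")

```text
time: 0.7
eef_pos: [0.3705, 0.4823, 0.2452]
tcp_rot: [0.158, 0.987, -0.0, -0.0]
contact_force: [0.1, 1.0, -0.2]
opening: 0.145
finger_force: 0.0
```

>>> send_rows(moves="0 0 0 -0.25 -0.125 0 -1;0 0 0 -0.5 -0.25 0 -1;0 0 0 -0.75 -0.375 0 -1;0 0 0 -1 -0.5 0 -1")

```text
time: 1.2
eef_pos: [0.5294, 0.3248, 0.2452]
tcp_rot: [0.158, 0.987, 0.0, -0.0]
contact_force: [1.0, 0.4, 0.5]
opening: 0.0
finger_force: 0.0
```

>>> send_rows(moves="0 0 0.03 -0.2 -0.1 0 -1;0 0 0.06 -0.4 -0.2 0 -1;0 0 0.09 -0.6 -0.3 0 -1;0 0 0.12 -0.725 -0.395 0 -1;0 0 0.127 -0.725 -0.395 0 -1;0 0 0.127 -0.725 -0.395 0 -1")

```text
time: 1.95
eef_pos: [0.6415, 0.2054, 0.2448]
tcp_rot: [0.529, 0.848, -0.0, -0.0]
contact_force: [0.6, 0.5, -0.3]
opening: -0.005
finger_force: 0.0
```

Run:
```python
from h import *
from scipy.spatial.transform import Rotation as R
s=ctrl.get_state();print(s["time"],s["eef_pos"],np.round(R.from_quat(s["tcp_rot"]).as_matrix(),3).tolist(),s["opening"],ctrl.finger_overhang,s["contact_force"])
T=snap("top");S=snap("scene")
# project fingertip to compare
o=np.array(s["eef_pos"])-[0,0,.014]
print(proj(T,o),proj(S,o))
a=cv2.resize(T["image"][150:260,160:270],None,fx=3.6,fy=3.6);
u,v=map(int,proj(S,o)); b=cv2.resize(S["image"][190:300,255:365],None,fx=3.6,fy=3.6)
cv2.imwrite("pics/c2.png",np.hstack([a,b])[...,::-1])
```

```text
1.95 [0.6414789  0.20536961 0.24483384] [[-0.439, 0.898, -0.001], [0.898, 0.439, -0.0], [0.0, -0.001, -1.0]] -0.004503860495047639 0.014 [ 0.57294414  0.48246243 -0.32659929]
(np.float64(194.414667939565), np.float64(201.13173321215388)) (np.float64(315.2188730989151), np.float64(236.8364232187515))
```

View pics/c2.png

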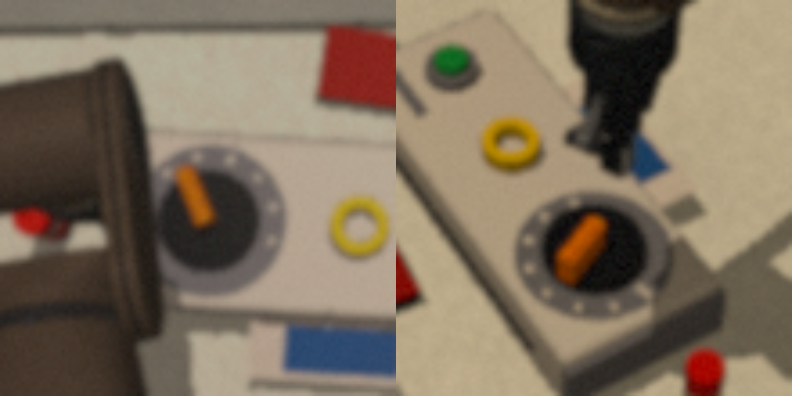

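The fingertip in the scene view is at (315,237), exactly where its projection falls, so I trust that camera: dial (.629,.170). The wing still lies between dots 2 and 3. I'll go down beside its counterclockwise flat and push in arcs.

>>> send_rows(moves="0 0 0 0 0 0.2 -1;0 0 0 0 0 0.4 -1;0 0 0 0 0 0.55 -1;0 0 0 0 0 0.675 -1;0 0 0 0 0 0.675 -1")

```text
time: 2.68
eef_pos: [0.6392, 0.2062, 0.1074]
tcp_rot: [0.529, 0.849, -0.002, -0.002]
contact_force: [0.5, 0.4, 0.3]
opening: 0.001
finger_force: 0.0
```

>>> send_rows(moves="0 0 0 -0.02 0.01 0 -1;0 0 0 -0.0415 0.0165 0 -1;0 0 0.014 -0.055 0.024 0 -1;0 0 0.0278 -0.069 0.03 0 -1;0 0 0.042 -0.084 0.034 0 -1;0 0 0.0556 -0.098 0.038 0 -1;0 0 0.0695 -0.113 0.04 0 -1;0 0 0.0833 -0.1285 0.0415 0 -1;0 0 0.0833 -0.1285 0.0415 0 -1")

```text
time: 3.8
eef_pos: [0.6613, 0.1873, 0.112]
tcp_rot: [0.731, 0.683, 0.002, 0.001]
contact_force: [0.4, 1.9, 0.3]
opening: 0.002
finger_force: 1.3
```

Run:
```python
from h import *
s=ctrl.get_state();print(s["time"],s["eef_pos"],s["contact_force"])
T=snap("top");S=snap("scene")
a=cv2.resize(T["image"][150:260,160:270],None,fx=3.6,fy=3.6);
b=cv2.resize(S["image"][190:300,255:365],None,fx=3.6,fy=3.6)
cv2.imwrite("pics/c3.png",np.hstack([a,b])[...,::-1])
```

```text
3.8 [0.66132149 0.18731697 0.11203418] [0.35839637 1.86176726 0.28796222]
```

View pics/c3.png

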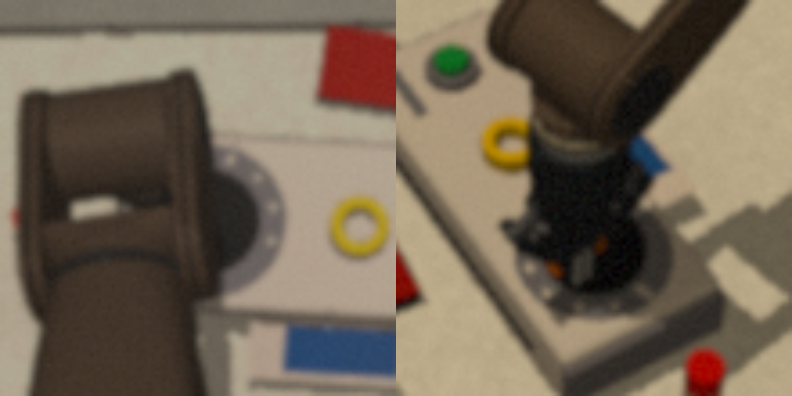

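The gripper hides most of the dial, but orange shows ahead of the finger at about (555,270) and the pushing force is about 2 N. I'll go on to click 4.6, then back off along tool +x and lift.

>>> send_rows(moves="0 0 0.014 -0.0135 0.007 0 -1;0 0 0.0278 -0.027 0.013 0 -1;0 0 0.042 -0.042 0.018 0 -1;0 0 0.0556 -0.057 0.022 0 -1;0 0 0.0695 -0.072 0.024 0 -1;0 0 0.0833 -0.087 0.025 0 -1;0 0 0.0917 -0.096 0.025 0 -1;0 0 0.0917 -0.096 0.025 0 -1;0 0 0.0917 -0.096 0.025 0 -1")

```text
time: 5.03
eef_pos: [0.6647, 0.1665, 0.1111]
tcp_rot: [0.894, 0.447, 0.001, 0.001]
contact_force: [3.7, 1.5, 0.8]
opening: 0.002
finger_force: 1.3
```

>>> send_rows(moves="0 0 0 0.04 0 0 -1;0 0 0 0.08 0 0 -1;0 0 0 0.08 0 -0.2 -1;0 0 0 0.08 0 -0.4 -1;0 0 0 0.08 0 -0.6 -1;0 0 0 0.4 0 -0.6 -1;0 0 0 0.7 0 -0.6 -1;0 0 0 0.9 0 -0.6 -1;0 0 0 0.9 0 -0.6 -1")

```text
time: 6.15
eef_pos: [0.7719, 0.3136, 0.2275]
tcp_rot: [0.894, 0.448, -0.002, -0.0]
contact_force: [-0.7, -0.5, -0.8]
opening: 0.001
finger_force: 0.0
```

Run:
```python
from h import *
s=ctrl.get_state();print(s["time"],s["eef_pos"],s["contact_force"])
T=snap("top");S=snap("scene")
a=cv2.resize(T["image"][150:260,160:270],None,fx=3.6,fy=3.6);
b=cv2.resize(S["image"][190:300,255:365],None,fx=3.6,fy=3.6)
cv2.imwrite("pics/c4.png",np.clip(np.hstack([a,b])[...,::-1]*1.4,0,255).astype(np.uint8))
```

```text
6.15 [0.77185801 0.3136042  0.22751396] [-0.746177   -0.50165154 -0.79862517]
```

View pics/c4.png

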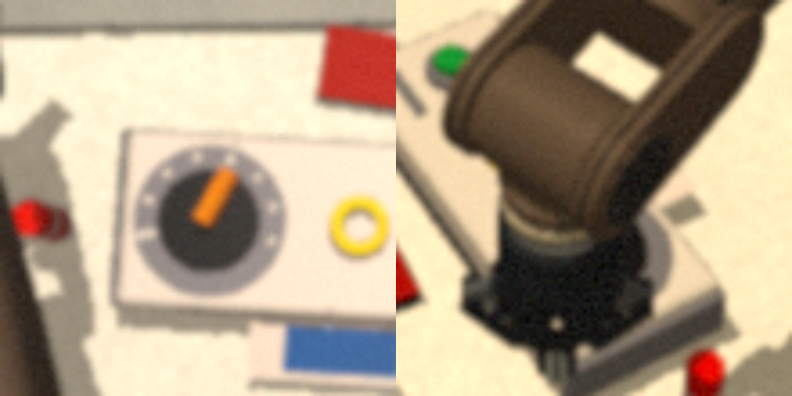

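The bar is at (147,234), dot 4 at (230,158) and dot 5 at (256,177). The wing tip is at (229,170), so it looks to be in click 4 and not over the crest yet. I'll check that numerically.

```bash
cat > w.py <<'E'
from m import *
C=np.array([[147,234],[149,200],[166,173],[197,157],[230,158],[256,177],[271,207],[271,240]])/3.6+[160,150]
def meas():
    T=snap("top")
    d=np.array([onz(T,u-.4,v-.4,.075)[:2] for u,v in C])
    A=np.c_[2*d,np.ones(8)];x=np.linalg.lstsq(A,(d**2).sum(1),rcond=None)[0];c=x[:2]
    ang=np.degrees(np.arctan2(*(d-c).T[::-1]))
    b,s,p=blobs(T,(185,175,255,240),(3,150,90),(22,255,255))
    w=np.array([onz(T,*q,.117)[:2] for q in p])-c
    r=np.hypot(*w.T); t=w[r>np.percentile(r,80)].mean(0); cen=w.mean(0)
    off=np.mean(ang+30*np.arange(8))
    print("centre",c,"R",np.sqrt(x[2]+c@c),"off",off,np.round(ang+30*np.arange(8)-off,1))
    l=cv2.fitLine(w.astype(np.float32),cv2.DIST_L2,0,.01,.01).ravel()
    for n,q in(("tip",t),("cen",cen),("line",l[:2]*np.sign(l[0]))): print(n,q,"click",(off-np.degrees(np.arctan2(q[1],q[0])))/30)
if __name__=="__main__":
    meas(); s=ctrl.get_state(); print(s["time"],s["eef_pos"])
E
python3 w.py
```

```text
centre [0.627793   0.16648943] R 0.05336007882665062 off 101.38274601929376 [ 1.  -0.1  1.  -0.5 -0.2  0.4 -0.8 -0.8]
tip [ 0.03022285 -0.01998842] click 4.495403552811173
cen [ 0.01422391 -0.00977562] click 4.529407087620084
line [ 0.85593206 -0.51708835] click 4.4173296702679625
6.3 [0.77154002 0.31029814 0.22987137]
```

The marks fit well (R 53.4 mm), and the wing reads about 4.45, still balanced near the crest. I'll push another 12° (nominal click 5, truly about 4.85).

>>> send_rows(moves="0 0 0 -0.25 0 0 -1;0 0 0 -0.5 0 0 -1;0 0 0 -0.75 0 0 -1;0 0 0 -0.82 0 0.1 -1;0 0 0 -0.82 0 0.3 -1;0 0 0 -0.82 0 0.5 -1;0 0 0 -0.82 0 0.6 -1;0 0 0 -0.82 0 0.6 -1")

```text
time: 7.3
eef_pos: [0.6722, 0.179, 0.109]
tcp_rot: [0.895, 0.446, -0.002, -0.001]
contact_force: [-0.3, -0.3, 0.6]
opening: 0.003
finger_force: 0.0
```

>>> send_rows(moves="0 0 0 -0.03 0 0 -1;0 0 0 -0.06 0 0 -1;0 0 0 -0.08 0 0 -1;0 0 0.01 -0.09 0.005 0 -1;0 0 0.02 -0.1 0.01 0 -1;0 0 0.0333 -0.113 0.0155 0 -1;0 0 0.0333 -0.113 0.0155 0 -1;0 0 0.0333 -0.113 0.0155 0 -1;0 0 0.0333 -0.113 0.0155 0 -1")

```text
time: 8.43
eef_pos: [0.6622, 0.1598, 0.1102]
tcp_rot: [0.936, 0.351, -0.0, -0.0]
contact_force: [0.2, 0.3, -0.1]
opening: -0.002
finger_force: 0.0
```

>>> send_rows(moves="0 0 0 0.04 0 0 -1;0 0 0 0.08 0 0 -1;0 0 0 0.08 0 -0.2 -1;0 0 0 0.08 0 -0.4 -1;0 0 0 0.08 0 -0.6 -1;0 0 0 0.4 0 -0.6 -1;0 0 0 0.7 0 -0.6 -1;0 0 0 0.9 0 -0.6 -1;0 0 0 0.9 0 -0.6 -1")

```text
time: 9.55
eef_pos: [0.7988, 0.2804, 0.2271]
tcp_rot: [0.936, 0.352, -0.001, -0.0]
contact_force: [-0.0, -0.2, -0.0]
opening: -0.001
finger_force: 0.0
```

```bash
python3 w.py
python3 - <<'E'
from h import *
T=snap("top")
a=cv2.resize(T["image"][150:260,160:270],None,fx=4,fy=4)
cv2.imwrite("pics/c5.png",np.clip(a[...,::-1]*1.4,0,255).astype(np.uint8))
E
```

```text
centre [0.627793   0.16648943] R 0.05336007882665062 off 101.38274601929376 [ 1.  -0.1  1.  -0.5 -0.2  0.4 -0.8 -0.8]
tip [ 0.02506064 -0.0268363 ] click 4.94474557179892
cen [ 0.01207228 -0.01345669] click 4.982893284538988
line [ 0.7009801 -0.7131808] click 4.895901689209206
9.6 [0.79813697 0.27920371 0.2280824 ]
```

View pics/c5.png

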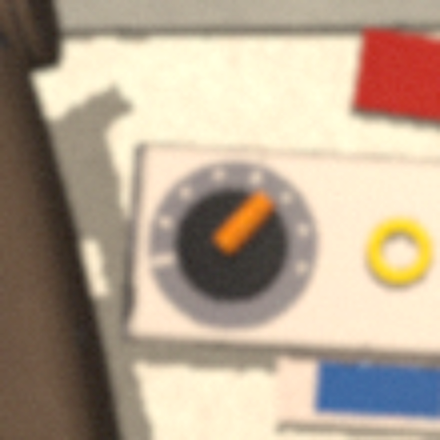

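The wing now points at dot 5, with its tip at (267,200) and dot 5 at (285,197). It reads about 4.95, and the finger had no load at the end, so it sits in click 5. Now I'll go to the button, staying high.

>>> send_rows(moves="0 0 0 -0.22 0.08 0 -1;0 0 0 -0.45 0.165 0 -1;0 0 0 -0.7 0.25 0 -1;0 0 0 -0.91 0.335 0 -1")

```text
time: 10.15
eef_pos: [0.703, 0.1056, 0.2317]
tcp_rot: [0.937, 0.35, 0.0, 0.0]
contact_force: [-0.5, -0.7, -1.1]
opening: 0.0
finger_force: 0.0
```

>>> send_rows(moves="0 0 0 -0.22 0.08 0 -1;0 0 0 -0.45 0.165 0 -1;0 0 0 -0.7 0.25 0 -1;0 0 0 -0.91 0.335 0 -1;0 0 0 -0.91 0.335 0.2 -1;0 0 0 -0.91 0.335 0.4 -1;0 0 0 -0.91 0.335 0.4 -1;0 0 0 -0.91 0.335 0.4 -1")

```text
time: 11.15
eef_pos: [0.6122, -0.0625, 0.1525]
tcp_rot: [0.936, 0.351, 0.001, 0.001]
contact_force: [0.7, 0.7, 0.7]
opening: 0.002
finger_force: 0.0
```

Run:
```python
from h import *
s=ctrl.get_state();p=np.array(s["eef_pos"]);print(s["time"],p,s["contact_force"])
S=snap("scene");u,v=map(int,proj(S,p)); print(u,v,proj(S,p-[0,0,.014]))
b=cv2.resize(S["image"][v-50:v+50,u-50:u+50],None,fx=5,fy=5)
cv2.imwrite("pics/c6.png",np.clip(b[...,::-1]*1.4,0,255).astype(np.uint8))
```

```text
11.15 [ 0.61223627 -0.06250302  0.15250791] [0.70217654 0.68028186 0.70736267]
268 193 (np.float64(268.91983659304736), np.float64(196.30510625864878))
```

View pics/c6.png

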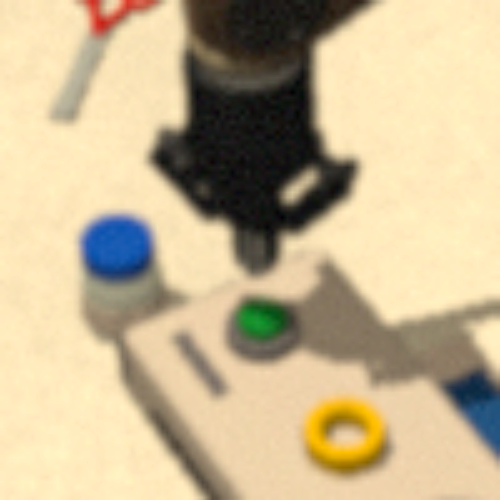

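The fingertip at (258,270) sits above the button at (263,315), with the jar and tape clear. Press.

>>> send_rows(moves="0 0 0 0 0 0.1 -1;0 0 0 0 0 0.18 -1;0 0 0 0 0 0.21 -1;0 0 0 0 0 0.23 -1;0 0 0 0 0 0.245 -1;0 0 0 0 0 0.245 -1;0 0 0 0 0 0.245 -1")

```text
time: 12.08
eef_pos: [0.611, -0.0618, 0.1049]
tcp_rot: [0.936, 0.351, -0.002, -0.001]
contact_force: [-10.0, 2.9, 16.7]
opening: -0.001
finger_force: 8.7
```

16.7 N upward against a 5 N spring means the button is at its stop. I'll lift off and look.

>>> send_rows(moves="0 0 0 0 0 -0.05 -1;0 0 0 0 0 -0.15 -1;0 0 0 0 0 -0.35 -1;0 0 0 0 0 -0.6 -1;0 0 0 -0.25 0 -0.6 -1;0 0 0 -0.5 0 -0.6 -1;0 0 0 -0.75 0 -0.6 -1;0 0 0 -0.75 0 -0.6 -1")

```text
time: 13.08
eef_pos: [0.4973, -0.1624, 0.222]
tcp_rot: [0.937, 0.349, 0.0, 0.001]
contact_force: [0.5, 0.5, 0.3]
opening: 0.0
finger_force: 0.0
```

```bash
python3 w.py
python3 - <<'E'
from h import *
T=snap("top");S=snap("scene")
a=cv2.resize(T["image"][140:260,150:360],None,fx=3.6,fy=3.6)
b=cv2.resize(S["image"][170:315,220:345],None,fx=2,fy=2)
cv2.imwrite("pics/c7.png",np.clip(a[...,::-1]*1.4,0,255).astype(np.uint8))
from m import blobs
b,s,_=blobs(S,(255,195,285,220),(45,90,30),(85,255,255)); print(b,s)
E
```

```text
centre [0.627793   0.16648943] R 0.05336007882665062 off 101.38274601929376 [ 1.  -0.1  1.  -0.5 -0.2  0.4 -0.8 -0.8]
tip [ 0.02533053 -0.02657349] click 4.925151904027766
cen [ 0.01218104 -0.01354165] click 4.980353485368175
line [ 0.7256667 -0.6880464] click 4.828613608357969
13.125 [ 0.498371   -0.16161447  0.22218148]
[269.78461538 206.46153846] [10  8 10  8 65]
```

View pics/c7.png

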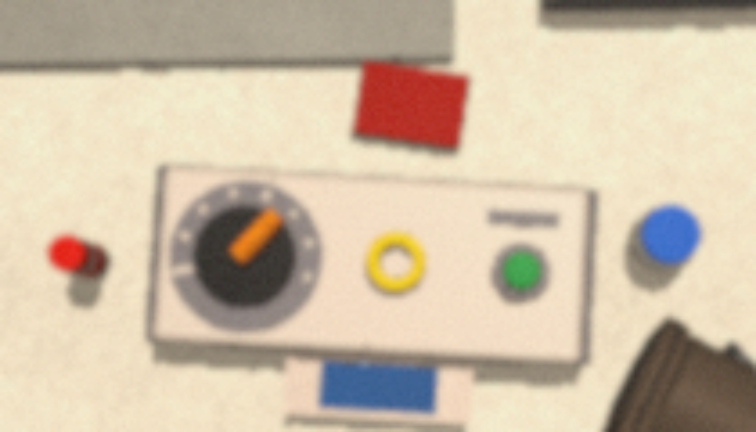

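The wing tip at (277,217) is still at dot 5. The button at (521,268) is back up, with the same blob as before the press, and the loose things haven't moved. Handing in.

```bash
python3 -c "
from plant import ctrl
print(ctrl.sign_off())"
```

```text
the job is handed in; nothing more can be done
None
```

I pushed the dial's wing into the fifth click, then pressed the start button down to its stop and let it spring back; the loose things look unmoved in the final picture, and I handed the job in at about 13 s.

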